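# Free the left-hand nut of a flat lap

## Robot

A 6-joint arm with a two-finger parallel gripper is mounted at the origin on the work surface. World frame = base frame: x ahead of the robot, y to its left, z up, the work surface at z = 0. Lengths are in m, angles in rad, forces in N, time in s.
With the tool pointing down it reaches from about 0.35 to 0.775 m from the base axis. Payload 5.5 kg.
Tool frame: the origin (TCP) lies midway between the tips of the shut fingers; the grasp point (between the pads) lies 19 mm behind it; z points along the fingers, y is the line along which they close (so a half turn about z gives the same grasp; the last joint's range is limited). The gripper opens to 85 mm and grips with 20 to 120 N. Pads are 22 mm wide; open, the fingers measure 114 mm over their backs; the gripper's body (76 mm by 85 mm) begins 54 mm behind the grasp point. The pads swing forward as they close: fully open they stand 13 mm farther back than shut.
Start: joints at [-1.477, 0.313, 0.046, 1.304, 0, 1.431], TCP at [0.133, -0.559, 0.231] pointing down, gripper open.
Joint ranges: [-2.76, 2.76], [-0.86, 1.69], [-1.03, 1.26], [-2.2, 2.34], [-1.47, 1.5], [-3.14, 3.14]. Speed limits (rad/s): [2.57, 2.57, 3.14, 3.14, 3.14, 3.14].

## Interface

Orientations are given as a unit quaternion [w, x, y, z].
In Python, from workcell import telemetry, imaging, env gives the robot as it stands. The module is installed in compiled form; this text tells all that it offers.
- The arm moves only by the tool step_arm, never from a script. Its argument "moves" is a list of rows, each a list of 3 entries, a list of its own where there are three numbers: the shift along the tool's x, y, z in mm, then the turn, a rotation vector about the tool's x, y, z in rad, then the finger opening in mm, from 0 to 85.4. A call has 1 to 8 rows; each row is the pose to reach, as a shift and turn from the pose commanded when the call began, along the tool's axes at that moment; what a row does not reach only later rows make up. A row lasts 1/12 s, in which the tool goes at most 41.7 mm and 7.16 degrees, less where a joint would pass 70% of its speed; a pose out of reach is approached as far as the arm can. A call with a gripper value outside its range is refused whole. The fingers move at their own pace and stop on an object; "grip_force" is the grip in N (left out, the last holds). Time passes only in rows, so rows that repeat a pose let the fingers close. It gives the time, the measured TCP pose, the force, the opening and the grip force at its end, in the units of the state.
- telemetry.get_state(): the state, without advancing time (a new reading comes with each control period).
- imaging.read_camera(name): name is "side" or "top"; returns the picture (384x512x3 uint8, red, green, blue); there is no depth.
- imaging.camera_params(name): a dict with "camera_matrix" (3x3 intrinsics, pixels), "pose" (4x4, takes a point from camera to world coordinates). Camera axes: x right, y up, looking along -z (the intrinsics and any distortion apply to the point x, -y, -z); pixel columns grow to the right and rows downward; lengths in m; the calibration is good to about 2 mm. A picture is of the moment at which its call begins. camera_params takes no time and is no camera call.
- env.hand_in(): hands the job in; it is judged then, once.
The state is a dict: "clock": time; "joint_pos": joint angles; "qvel": joint speeds; "tau": joint torques, N m; "tcp_pos": TCP position; "orientation": TCP orientation; "wrist_force": force on the tool from outside, world axes, zero at the start; "ft_torque": the same for the moment, N m; "finger_gap": finger opening in m; "grip_force": force on a finger pad.
Only numpy, scipy, OpenCV 4.12 (cv2) and the standard library are available. Lean on these libraries where they do the work, as an engineer would, in place of code of your own. Each camera call takes 0.05 s, during which the arm holds its last target. There are 200 camera calls.

## Task

The square brass nut on the jeweller's flat lap has a left-hand thread: turn it clockwise (seen from above) until its engraved line stands in line with the engraved line on the end of the spindle, just short of a stop, then draw it straight up off the spindle and set it down flat in the parts tray. Work by feel: do not wrench the nut against the thread or the stop, do not drop it, and leave everything else on the bench and in the tray where it is.

Things in the scene. Friction and masses are not known exactly. Their poses are not given: they have to be found in the camera images.
- nut: Square brass nut, 50 x 50 mm across flats, 24 mm high, about 0.22 kg, with a 34 mm round bore open at the top. Origin: centre of its underside, z up the spindle. Left-hand thread: turned clockwise from above it comes undone and rises up to 2 mm; anticlockwise it only jams. It has about 1.5 mm of play to each side on the spindle.
- nut_mark (a point): Middle of the dark engraved line, 2 mm wide, on the nut's top, from the bore to the middle of one side (the nut's own +x). From the start the nut must turn 0.4 to 1.85 rad clockwise, not known beforehand, until this line meets the spindle's line. It can be lifted off from about 0.1 rad before to 0.1 rad past that; some 0.12 rad past, its lugs meet a hard stop.
- nut_seat (a point): Where the nut's underside sits when tight, on the spindle axis, 85 mm above the bench. A sprung washer here (42 mm wide, on a 36 mm boss) presses the nut up against the thread with 4 to 8 N, so it turns stiffly and stays where it is left. Two lugs inside the nut's bore ride under the thread; away from the run-out the nut cannot be lifted.
- spindle_end (a point): Centre of the steel spindle's end face, 103.5 mm above the bench, 4 to 5 mm below the nut's top, seen inside its bore. It bears a dark engraved line from centre to rim. The spindle is locked and cannot turn; the direction of its line is not measured (this point's axes are the machine's) and differs by up to 0.65 rad either way. The nut is clear after 19 mm of straight lift.
- lap: Flat lap machine, fixed: grey housing 230 x 210 x 52 mm high, black pan 188 mm across, copper lap disc of 150 mm diameter with its top 70 mm above the bench. Origin: centre of its underside; the upright spindle stands on this axis. The nut starts 15 mm above the disc, so fingers can reach down beside it to the nut's underside and a little lower.
- tray: Open aluminium parts tray, fixed, 170 (own x) x 150 mm, 22 mm high, walls 5 mm, inner floor 5 mm above the bench. Origin: centre of its underside. Two small castings lie in its far (+x) corners; the middle and near part are empty.
- pliers_a: Bystander, leave alone: pliers with blue handles, 150 mm long, lying. Origin: on its underside.
- pliers_b: Bystander, leave alone: pliers with orange handles, 150 mm long, lying. Origin: on its underside.
- jar: Bystander, leave alone: small closed glass jar, 56 mm across, 60 mm high. Origin: on its underside.
- jar_lid: Bystander, leave alone: loose round aluminium lid, 60 mm across, 11 mm high. Origin: on its underside.
- saw_frame: Bystander, leave alone: piercing-saw frame lying flat, 120 x 180 mm with its wooden handle. Origin: on its underside.
- caliper: Bystander, leave alone: dial caliper lying flat, 160 mm long. Origin: on its underside.
- casting_a: Bystander, leave alone: small brass casting, about 25 mm, 6 mm high, lying in one far (+x) corner of the tray, 60 mm from the tray's centre along the tray's x and about 50 mm along its +y. Origin: on its underside.
- casting_b: Bystander, leave alone: small brass casting, about 28 mm, lying in the other far corner of the tray (about +60 mm x, -48 mm y of the tray's centre). Origin: on its underside.
Things that resemble listed ones, but are neither listed nor needed, are in the scene too. There is more than one size of the nut; the one meant has the size given above.

How it is judged:
On the way:
1. the nut is drawn up off the spindle: its underside more than 25 mm above where it sat, still over the spindle (z of nut in the frame of lap above 0.108 m and horizontal distance between nut and lap below 0.03 m), for 0.05 s.
At the end, for the whole second after the job is handed in: The nut lies flat (within 0.1 rad, right way up) and at rest on the floor of the parts tray, inside its walls, let go of (x of nut in the frame of tray between -0.06 and 0.06 m and y of nut in the frame of tray between -0.05 and 0.05 m and z of nut in the frame of tray below 0.009 m and angle between nut's own z axis and vertical below 0.1 rad and linear speed of nut below 0.02 m/s and contact force between the fingers and nut below 0.1 N); the robot touches nothing.
It fails at once if the nut is wrenched, pulled or pressed against the spindle, its stop or the machine with more than 70 N (contact force between nut and lap above 70 N).
It fails at once if the nut is dropped (falls unheld faster than 0.6 m/s, some 20 mm) (linear speed of nut above 0.6 m/s and contact force between the fingers and nut below 0.05 N).
It fails at once if a bystander is pushed more than 25 mm (distance of any of pliers_a, pliers_b, jar, jar_lid, saw_frame, caliper, casting_a, casting_b from where it was at the start of the episode above 0.025 m).
It also fails if it takes over 72 s, if anything falls off the work surface, if the arm or the gripper's body presses on something with over 40 N, if the wrist force passes 120 N, or if a joint passes its speed limit or range.

## Working session

There is one attempt and no reset: what is moved stays moved. The work goes in short steps, Python scripts to look and compute and a tool call to move; the robot and the scene stay as the last step left them, time stands still between calls to the robot, and variables do not carry over. Pictures are saved under pics/ and viewed, at most 10 in all, crops included, and the job is handed in when it is done.

Besides the shell and the picture viewer there is one more tool, called after "Request:" as name(argument=value, ...), one argument or row to a line, values as JSON. step_arm: Moves the arm, as the interface text tells. Its arguments: {"type":"object","properties":{"moves":{"type":"array"},"grip_force":{"type":"number"}},"required":["moves"]}

```bash
mkdir -p pics
cat > h.py <<'E'
import numpy as np, cv2
from workcell import telemetry, imaging, env
def grab(n): return cv2.cvtColor(imaging.read_camera(n),cv2.COLOR_RGB2BGR)
def ray(n,u,v):
    p=imaging.camera_params(n);K=p['camera_matrix'];T=np.array(p['pose'])
    d=np.linalg.solve(np.array(K),[u,v,1]);d=T[:3,:3]@[d[0],-d[1],-d[2]]
    return T[:3,3],d
def onz(n,u,v,z):
    o,d=ray(n,u,v);return o+d*(z-o[2])/d[2]
def proj(n,P):
    p=imaging.camera_params(n);K=np.array(p['camera_matrix']);T=np.array(p['pose'])
    c=T[:3,:3].T@(np.array(P)-T[:3,3]);q=K@[c[0],-c[1],-c[2]];return q[:2]/q[2]
E
python3 - <<'E'
from h import *
for n in('top','side'):
    cv2.imwrite(f'pics/{n}0.png',grab(n)); p=imaging.camera_params(n);print(n,{k:np.round(v,3).tolist() if k!='x' else v for k,v in p.items()})
s=telemetry.get_state();print(s)
E
```

```text
top {'camera_matrix': [[416.172, 0.0, 255.818], [0.0, 416.172, 190.76], [0.0, 0.0, 1.0]], 'pose': [[-0.022, 0.983, -0.183, 0.298], [-1.0, -0.025, -0.011, -0.006], [-0.016, 0.182, 0.983, 1.562], [0.0, 0.0, 0.0, 1.0]]}
side {'camera_matrix': [[410.166, 0.0, 259.617], [0.0, 410.166, 183.05], [0.0, 0.0, 1.0]], 'pose': [[-0.954, 0.192, -0.229, 0.271], [-0.299, -0.662, 0.688, 0.924], [-0.02, 0.725, 0.689, 1.033], [0.0, 0.0, 0.0, 1.0]]}
{'clock': 0.1, 'joint_pos': array([-1.47658174e+00,  3.13937384e-01,  4.50778939e-02,  1.30363276e+00,
        1.50835876e-05,  1.43121858e+00]), 'qvel': array([-0.00092818, -0.00022046,  0.00199282,  0.00224612,  0.00088804,
       -0.00068672]), 'tau': array([ 3.19833976e-03, -4.81722379e+01,  2.99245763e+01,  1.26657769e-02,
       -1.42910671e-04, -2.94165204e-06]), 'tcp_pos': array([ 0.13317161, -0.55887672,  0.23048518]), 'orientation': array([-8.47574567e-04,  9.93175063e-01,  1.16630075e-01,  2.67713571e-05]), 'wrist_force': array([ 0.35722717,  0.16072196, -0.47766685]), 'ft_torque': array([ 0.05126592, -0.04203865,  0.00640766]), 'grip_force': 0.0, 'finger_gap': 0.08551469044117119}
```

View pics/top0.png

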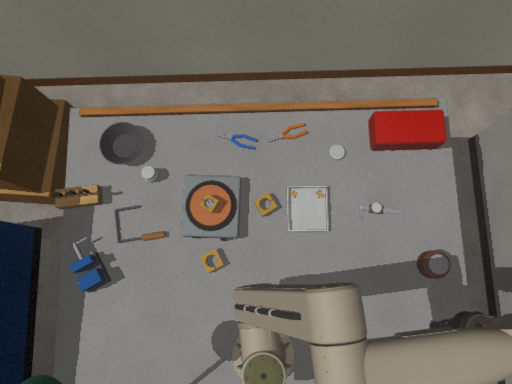

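View pics/side0.png

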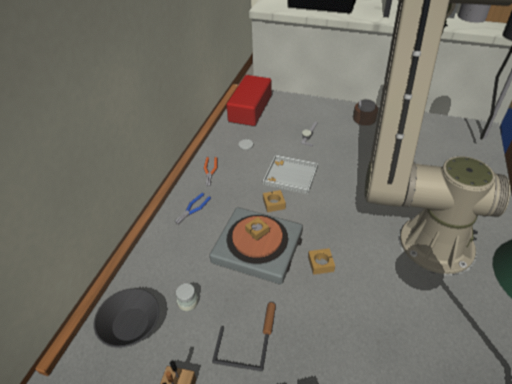

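Candidates in the top view: the square nut on the lap at (210,204), and loose brass nuts at (265,205) and (212,261). I choose the one on the lap's spindle (210,204), as described. Next I check it in a crop.

Run:
```python
from h import *
t=np.mean([grab('top').astype(float) for _ in range(6)],0);s=np.mean([grab('side').astype(float) for _ in range(6)],0)
np.save('t.npy',t);np.save('s.npy',s)
def crop(im,u,v,r,k):
    return cv2.resize(np.clip(im[v-r:v+r,u-r:u+r]*1.3,0,255).astype(np.uint8),None,fx=k,fy=k,interpolation=cv2.INTER_CUBIC)
cv2.imwrite('pics/c1.png',np.hstack([crop(t,210,204,14,14),crop(s,258,228,14,14)]))
for n,p in(('lap',(0,0)),):pass
print(onz('top',210,204,.109),onz('side',258,228,.109))
c=np.array([[290,189],[326,188],[328,230],[289,231]])
print([onz('top',u,v,.022)[:2].round(3).tolist() for u,v in c])
print([onz('top',u,v,.052)[:2].round(3).tolist() for u,v in [(184,177),(241,177),(240,238),(182,238)]])
```

```text
[0.52449981 0.17371439 0.109     ] [0.52608536 0.18504055 0.109     ]
[[0.588, -0.117], [0.588, -0.252], [0.43, -0.251], [0.43, -0.108]]
[[0.637, 0.278], [0.632, 0.065], [0.406, 0.072], [0.411, 0.283]]
```

View pics/c1.png

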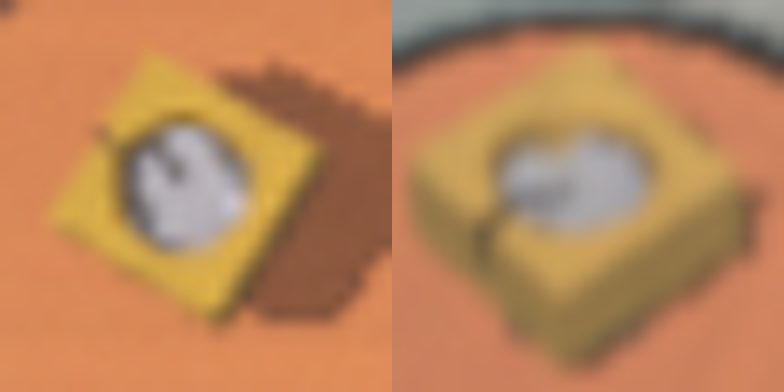

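The crop shows the 50 mm square nut with its spindle. Left half (top view): the nut mark is near the left corner at crop (110,142), and the spindle line runs from about (183,172) to (152,145). Right half (side view): the mark is at crop (484,240), and the spindle line runs from (570,188) to (505,198). Next I measure these as angles.

Run:
```python
from h import *
t=np.load('t.npy');s=np.load('s.npy')
def px(n,x,y):
    return ((x+.5)/14-.5+196,(y+.5)/14-.5+190) if n=='top' else ((x-392+.5)/14-.5+244,(y+.5)/14-.5+214)
for n,cor,mark,sp in(('top',[(152,50),(325,150),(218,325),(48,215)],[(100,130),(120,155)],[(184,174),(150,145)]),
                 ('side',[(588,42),(745,180),(575,298),(410,155)],[(480,232),(503,213)],[(570,188),(505,200)])):
    C=np.array([onz(n,*px(n,*c),.109)[:2] for c in cor]);ctr=C.mean(0)
    e=np.roll(C,-1,0)-C;a=np.arctan2(e[:,1],e[:,0])
    print(n,'ctr',ctr.round(4),'sides',np.linalg.norm(e,axis=1).round(3),'ang mod90',(a%(np.pi/2)).round(3))
    for m in mark:
        d=onz(n,*px(n,*m),.109)[:2]-ctr;print(' mark',d.round(4),np.arctan2(d[1],d[0]).round(3))
    q=[onz(n,*px(n,*m),.1035)[:2]for m in sp]
    for m in q:
        d=m-ctr;print(' sp',d.round(4),np.arctan2(d[1],d[0]).round(3))
    d=q[1]-q[0];print(' spdir',np.arctan2(d[1],d[0]).round(3))
# lap disc circle, and rectified picture for both heights
out=[]
for n,im,c in(('top',t,None),('side',s,None)):
    # disc by orange mask
    hsv=cv2.cvtColor(im.astype(np.uint8),cv2.COLOR_BGR2HSV)
    m=cv2.inRange(hsv,(3,90,60),(15,255,255));u0,v0=(210,204) if n=='top' else (258,235)
    M=np.zeros_like(m);M[v0-50:v0+50,u0-50:u0+50]=m[v0-50:v0+50,u0-50:u0+50]
    cs=max(cv2.findContours(M,cv2.RETR_EXTERNAL,cv2.CHAIN_APPROX_NONE)[0],key=cv2.contourArea)
    P=np.array([onz(n,u,v,.070)[:2] for u,v in cv2.convexHull(cs)[:,0]])
    (x,y),(a,b),_=cv2.fitEllipse((P*1000).astype(np.float32));print(n,'disc',x,y,a,b)
    out+= [(n,im)]
pics=[]
for n,im in out:
  for z in(.109,.1035):
    cx,cy=(.5225,.176)
    g=[(cx+(40-i/5)/1000,cy+(40-j/5)/1000) for i in(0,399) for j in(0,399)]
    src=np.array([proj(n,[x,y,z]) for x,y in g],np.float32);dst=np.array([(0,0),(399,0),(0,399),(399,399)],np.float32)
    pics.append(cv2.warpPerspective(np.clip(im*1.3,0,255).astype(np.uint8),cv2.getPerspectiveTransform(src,dst),(400,400),flags=cv2.INTER_CUBIC))
cv2.imwrite('pics/r1.png',cv2.resize(np.vstack([np.hstack(pics[:2]),np.hstack(pics[2:])]),(600,600)))
```

```text
top ctr [0.5292 0.178 ] sides [0.051 0.052 0.052 0.049] ang mod90 [1.022 1.016 0.976 1.007]
 mark [0.0146 0.0217] 0.98
 mark [0.008  0.0166] 1.122
 sp [0.0036 0.0011] 0.302
 sp [0.0113 0.0098] 0.713
 spdir 0.844
side ctr [0.5321 0.1768] sides [0.051 0.047 0.053 0.049] ang mod90 [1.004 1.024 1.032 0.998]
 mark [0.0145 0.0227] 1.001
 mark [0.0115 0.0164] 0.959
 sp [0.0017 0.0015] 0.733
 sp [0.0139 0.0086] 0.554
 spdir 0.524
top disc 528.3660278320312 177.98472595214844 152.4891357421875 153.05992126464844
side disc 531.8172607421875 181.85263061523438 153.48788452148438 162.23948669433594
```

View pics/r1.png

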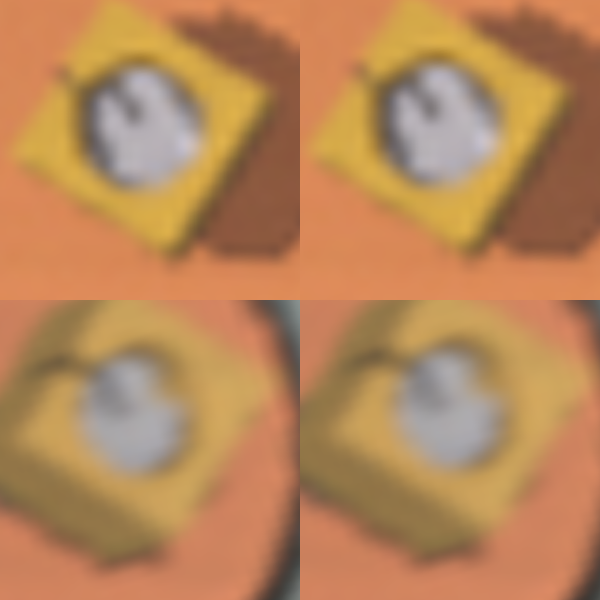

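```bash
cat >> h.py <<'E'
from scipy.spatial.transform import Rotation as R
def st():
    s=telemetry.get_state();q=s['orientation'];return s,R.from_quat([*q[1:],q[0]])
def go(x,y,z,yaw,pure=None):
    s,r=st();tgt=R.from_matrix(np.array([[np.cos(yaw),np.sin(yaw),0],[np.sin(yaw),-np.cos(yaw),0],[0,0,-1]]))
    d=r.inv().apply(np.array([x,y,z])-s['tcp_pos'])*1000;w=(r.inv()*tgt).as_rotvec()
    X=r.as_matrix()[:,0];print('t %.2f'%s['clock'],'tcp',s['tcp_pos'].round(4),'yaw %.3f'%np.arctan2(X[1],X[0]),'j6 %.2f'%s['joint_pos'][5],'F',s['wrist_force'].round(1),'T',s['ft_torque'].round(2),'gap %.4f grip %.1f'%(s['finger_gap'],s['grip_force']));print('shift mm',d.round(1),'turn',w.round(3))
E
python3 - <<'E'
from h import *
go(.265,-.313,.22,1.034)
t=np.load('t.npy').astype(np.uint8)
g=cv2.cvtColor(t,cv2.COLOR_BGR2GRAY)[175:245,275:342]
m=cv2.morphologyEx((g>np.median(t[240:260,300:340])+12).astype(np.uint8)*255,cv2.MORPH_CLOSE,np.ones((5,5)))
c=max(cv2.findContours(m,cv2.RETR_EXTERNAL,cv2.CHAIN_APPROX_NONE)[0],key=cv2.contourArea)
P=np.array([onz('top',u+275,v+175,.02)[:2] for u,v in c[:,0]]).astype(np.float32)*1000
print(cv2.minAreaRect(P))
E
```

```text
t 0.70 tcp [ 0.1332 -0.5594  0.2314] yaw 0.234 j6 1.43 F [-0.2  0.2 -0. ] T [ 0.    0.02 -0.  ] gap 0.0852 grip 0.0
shift mm [ 185.3 -209.2   11.3] turn [ 0.   0.  -0.8]
((515.1373901367188, -177.20166015625), (148.22267150878906, 165.92733764648438), 88.63167572021484)
```

Request:
step_arm(
  moves=[
    [[186,-209,0],[0,0,-0.8],85],
    [[186,-209,0],[0,0,-0.8],85],
    [[186,-209,0],[0,0,-0.8],85],
    [[186,-209,0],[0,0,-0.8],85],
    [[186,-209,0],[0,0,-0.8],85],
    [[186,-209,0],[0,0,-0.8],85],
    [[186,-209,0],[0,0,-0.8],85],
    [[186,-209,0],[0,0,-0.8],85],
  ],
)

```text
clock: 1.37
tcp_pos: [0.267, -0.3081, 0.2317]
orientation: [-0.001, 0.868, 0.497, 0.001]
wrist_force: [-1.0, 0.2, 0.5]
finger_gap: 0.0848
grip_force: 0.0
```

```bash
python3 -c "
from h import *
go(.398,-.068,.22,1.834)"
```

```text
t 1.37 tcp [ 0.267  -0.3081  0.2317] yaw 1.041 j6 1.05 F [-1.   0.2  0.5] T [0.06 0.07 0.03] gap 0.0848 grip 0.0
shift mm [273.4  -8.3  12.2] turn [ 0.    -0.002 -0.793]
```

Request:
step_arm(
  moves=[
    [[272,-8,10],[0,0,-0.8],85],
    [[272,-8,10],[0,0,-0.8],85],
    [[272,-8,10],[0,0,-0.8],85],
    [[272,-8,10],[0,0,-0.8],85],
    [[272,-8,10],[0,0,-0.8],85],
    [[272,-8,10],[0,0,-0.8],85],
    [[272,-8,10],[0,0,-0.8],85],
    [[272,-8,10],[0,0,-0.8],85],
  ],
)

```text
clock: 2.03
tcp_pos: [0.3996, -0.0722, 0.2213]
orientation: [0.0, 0.605, 0.796, 0.001]
wrist_force: [-0.1, -1.2, -0.6]
finger_gap: 0.0848
grip_force: 0.0
```

```bash
python3 -c "
from h import *
go(.53,.178,.17,2.58)"
```

```text
t 2.03 tcp [ 0.3996 -0.0722  0.2213] yaw 1.841 j6 0.92 F [-0.1 -1.2 -0.6] T [-0.04  0.06 -0.01] gap 0.0848 grip 0.0
shift mm [206.3 192.4  51.7] turn [ 0.001  0.    -0.739]
```

Request:
step_arm(
  moves=[
    [[206,192,40],[0,0,-0.74],85],
    [[206,192,40],[0,0,-0.74],85],
    [[206,192,40],[0,0,-0.74],85],
    [[206,192,40],[0,0,-0.74],85],
    [[206,192,40],[0,0,-0.74],85],
    [[206,192,40],[0,0,-0.74],85],
    [[206,192,40],[0,0,-0.74],85],
    [[206,192,40],[0,0,-0.74],85],
  ],
)

```text
clock: 2.7
tcp_pos: [0.5324, 0.1773, 0.1796]
orientation: [0.0, 0.279, 0.96, 0.001]
wrist_force: [1.1, -0.5, -0.7]
finger_gap: 0.0846
grip_force: 0.0
```

```bash
python3 -c "
from h import *
a=grab('top')[164:244,170:250];b=grab('side')[188:268,218:298]
cv2.imwrite('pics/a1.png',cv2.resize(np.hstack([a,b]),None,fx=5,fy=5,interpolation=cv2.INTER_CUBIC))
go(.53,.178,.083,2.58)"
```

```text
t 2.80 tcp [0.5301 0.1737 0.1804] yaw 2.574 j6 0.74 F [-0.2  0.3  0.1] T [-0.05  0.01  0.01] gap 0.0851 grip 0.0
shift mm [ 2.3  3.7 97.4] turn [-0.002 -0.001 -0.006]
```

View pics/a1.png

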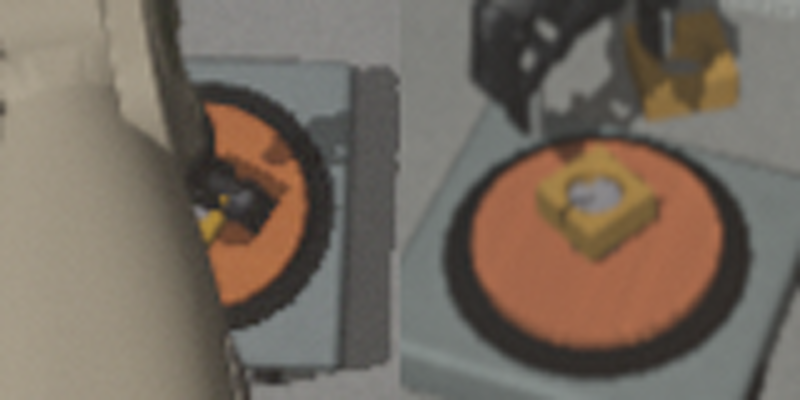

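The side crop shows the nut unchanged, with the fingers above and behind it. The top view is mostly hidden by the arm. Next I descend.

Request:
step_arm(
  moves=[
    [[2.5,3.5,30],[0,0,0],85],
    [[2.5,3.5,55],[0,0,0],85],
    [[2.5,3.5,75],[0,0,0],85],
    [[2.5,3.5,88],[0,0,0],85],
    [[2.5,3.5,97],[0,0,0],85],
    [[2.5,3.5,97],[0,0,0],85],
    [[2.5,3.5,97],[0,0,0],85],
  ],
)

```text
clock: 3.38
tcp_pos: [0.5296, 0.1767, 0.0847]
orientation: [0.0, 0.281, 0.96, -0.0]
wrist_force: [0.6, -0.0, 1.4]
finger_gap: 0.0849
grip_force: 0.0
```

```bash
python3 -c "
from h import *
go(.5305,.1775,.083,2.58)"
```

```text
t 3.38 tcp [0.5296 0.1767 0.0847] yaw 2.572 j6 0.75 F [ 0.6 -0.   1.4] T [-0.01  0.03 -0.02] gap 0.0849 grip 0.0
shift mm [-0.3  1.1  1.7] turn [-0.     0.    -0.008]
```

Request:
step_arm(
  moves=[
    [[0,1,1],[0,0,-0.01],60],
    [[0,1,1],[0,0,-0.01],60],
    [[0,1,1],[0,0,-0.01],60],
    [[0,1,1],[0,0,-0.01],60],
    [[0,1,1],[0,0,-0.01],52],
    [[0,1,1],[0,0,-0.01],50],
    [[0,1,1],[0,0,-0.01],48],
    [[0,1,1],[0,0,-0.01],46],
  ],
  grip_force=30,
)

```text
clock: 4.05
tcp_pos: [0.5304, 0.179, 0.0837]
orientation: [0.0, 0.275, 0.961, 0.0]
wrist_force: [-1.2, 0.4, 1.9]
finger_gap: 0.0494
grip_force: 33.2
```

Request:
step_arm(
  moves=[
    [[0,0,0],[0,0,0],44],
    [[0,0,0],[0,0,0],44],
    [[0,0,0],[0,0,0],44],
    [[0,0,0],[0,0,0],44],
  ],
)

```text
clock: 4.38
tcp_pos: [0.5304, 0.179, 0.0835]
orientation: [0.0, 0.275, 0.961, 0.0]
wrist_force: [-0.6, 1.3, 3.0]
finger_gap: 0.0493
grip_force: 33.3
```

```bash
python3 -c "
from h import *
go(.5305,.1775,.083,2.58)"
```

```text
t 4.38 tcp [0.5304 0.179  0.0835] yaw 2.584 j6 0.74 F [-0.6  1.3  3. ] T [ 0.28 -0.01 -0.05] gap 0.0493 grip 33.3
shift mm [-0.9 -1.2  0.5] turn [0.001 0.    0.004]
```

Request:
step_arm(
  moves=[
    [[0,0,0],[0,0,0.04],44],
    [[0,0,0],[0,0,0.08],44],
    [[0,0,0],[0,0,0.12],44],
    [[0,0,0],[0,0,0.16],44],
    [[0,0,0],[0,0,0.2],44],
    [[0,0,0],[0,0,0.2],44],
  ],
)

```text
clock: 4.88
tcp_pos: [0.5304, 0.1786, 0.0833]
orientation: [0.0, 0.37, 0.929, -0.0]
wrist_force: [-0.7, 0.4, 2.8]
finger_gap: 0.0494
grip_force: 33.4
```

```bash
python3 -c "
from h import *
go(.5305,.1775,.083,2.384)"
```

```text
t 4.88 tcp [0.5304 0.1786 0.0833] yaw 2.383 j6 0.94 F [-0.7  0.4  2.8] T [-0.01 -0.02 -0.08] gap 0.0494 grip 33.4
shift mm [-0.9 -0.7  0.3] turn [ 0.     0.    -0.001]
```

Request:
step_arm(
  moves=[
    [[0,0,0],[0,0,0.04],44],
    [[0,0,0],[0,0,0.08],44],
    [[0,0,0],[0,0,0.12],44],
    [[0,0,0],[0,0,0.16],44],
    [[0,0,0],[0,0,0.18],44],
    [[0,0,0],[0,0,0.18],44],
  ],
)

```text
clock: 5.38
tcp_pos: [0.5303, 0.1787, 0.0833]
orientation: [0.0, 0.452, 0.892, -0.0]
wrist_force: [-0.7, -0.4, 3.4]
finger_gap: 0.0492
grip_force: 33.4
```

```bash
python3 -c "
from h import *
go(.5305,.1775,.083,2.204)
s=np.mean([grab('side').astype(float) for _ in range(6)],0);np.save('s2.npy',s)
s0=np.load('s.npy')
b=[np.clip(i[204:252,234:282]*1.4,0,255).astype(np.uint8) for i in(s,s0)]
cv2.imwrite('pics/a2.png',cv2.resize(np.hstack(b),None,fx=8,fy=8,interpolation=cv2.INTER_CUBIC))
"
```

```text
t 5.38 tcp [0.5303 0.1787 0.0833] yaw 2.204 j6 1.12 F [-0.7 -0.4  3.4] T [-0.03 -0.07 -0.06] gap 0.0492 grip 33.4
shift mm [-1.1 -0.5  0.3] turn [0. 0. 0.]
```

View pics/a2.png

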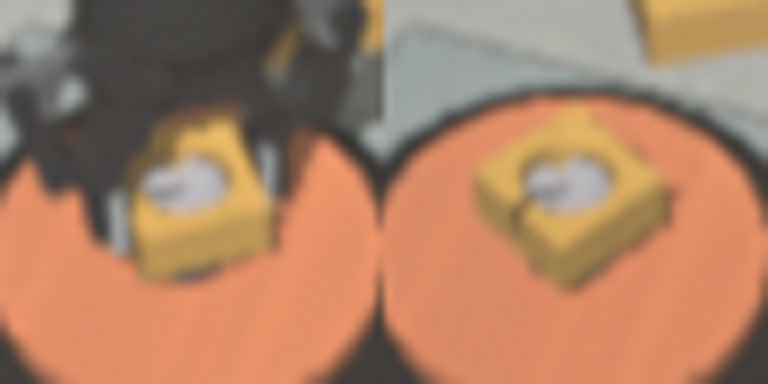

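The nut turned with the gripper (left crop). The spindle line runs from about (190,185) to (150,190) and the mark is next to the left pad. Next I measure the spindle line's angle by a polar profile.

```bash
python3 -c "
from h import *
for n,f,c in(('top','t.npy',(.5292,.178)),('side','s.npy',(.5321,.1768)),('side','s2.npy',(.5321,.1768))):
    g=np.load(f).mean(2).astype(np.float32)
    A=np.arange(-.4,1.5,.1);rows=[]
    for r in(.005,.007,.009,.011):
        P=np.array([proj(n,[c[0]+r*np.cos(a),c[1]+r*np.sin(a),.1035]) for a in A],np.float32)
        rows.append(cv2.remap(g,P[None,:,0],P[None,:,1],cv2.INTER_CUBIC)[0])
    print(n);print(A.round(1).tolist());[print(x.round().astype(int).tolist()) for x in rows]
    w=np.clip(np.median(rows,axis=1)[:,None]-np.array(rows),0,None)
    print([(A*x).sum()/x.sum() for x in w])
"
```

```text
top
[-0.4, -0.3, -0.2, -0.1, -0.0, 0.1, 0.2, 0.3, 0.4, 0.5, 0.6, 0.7, 0.8, 0.9, 1.0, 1.1, 1.2, 1.3, 1.4]
[137, 136, 133, 130, 125, 120, 114, 109, 104, 100, 97, 96, 98, 103, 107, 114, 118, 125, 129]
[141, 141, 139, 136, 130, 125, 118, 111, 105, 99, 97, 99, 104, 111, 120, 128, 133, 137, 139]
[140, 143, 143, 142, 138, 135, 129, 122, 114, 107, 102, 104, 111, 119, 128, 134, 139, 141, 142]
[132, 137, 141, 142, 142, 142, 140, 132, 121, 109, 102, 100, 107, 121, 130, 132, 130, 129, 128]
[np.float64(0.6614591528534138), np.float64(0.5987790188136712), np.float64(0.6163498490127053), np.float64(0.6735038671569679)]
side
[-0.4, -0.3, -0.2, -0.1, -0.0, 0.1, 0.2, 0.3, 0.4, 0.5, 0.6, 0.7, 0.8, 0.9, 1.0, 1.1, 1.2, 1.3, 1.4]
[126, 125, 125, 123, 122, 120, 118, 116, 114, 112, 111, 110, 110, 110, 111, 112, 114, 117, 119]
[129, 129, 129, 128, 126, 123, 120, 116, 113, 110, 108, 107, 107, 108, 110, 112, 114, 117, 119]
[128, 130, 131, 131, 129, 126, 122, 117, 112, 108, 106, 105, 105, 106, 108, 111, 114, 118, 121]
[124, 128, 131, 133, 133, 130, 125, 118, 112, 108, 105, 104, 104, 105, 109, 112, 115, 117, 120]
[np.float64(0.7952795549547664), np.float64(0.776597090978209), np.float64(0.774927281177806), np.float64(0.7600070474700112)]
side
[-0.4, -0.3, -0.2, -0.1, -0.0, 0.1, 0.2, 0.3, 0.4, 0.5, 0.6, 0.7, 0.8, 0.9, 1.0, 1.1, 1.2, 1.3, 1.4]
[131, 130, 129, 128, 126, 124, 122, 120, 118, 116, 114, 114, 114, 114, 115, 116, 118, 121, 123]
[133, 133, 132, 132, 131, 128, 124, 120, 117, 114, 112, 111, 110, 111, 113, 116, 119, 122, 124]
[127, 130, 132, 133, 133, 131, 127, 121, 117, 112, 110, 108, 108, 109, 112, 116, 121, 125, 128]
[113, 119, 124, 129, 132, 132, 128, 123, 117, 112, 109, 107, 107, 109, 113, 117, 122, 126, 129]
[np.float64(0.7960254318097064), np.float64(0.7717760813335708), np.float64(0.7583244225360137), np.float64(0.6386210171911738)]
```

Spindle line is at about 0.62–0.70 rad and the nut is now at 0.63. I turn a little more and try a gentle lift.

Request:
step_arm(
  moves=[
    [[0,0,0],[0,0,0.02],44],
    [[0,0,0],[0,0,0.03],44],
    [[0,0,0],[0,0,0.03],44],
    [[0,0,-1],[0,0,0.03],44],
    [[0,0,-1],[0,0,0.03],44],
    [[0,0,-2],[0,0,0.03],44],
    [[0,0,-2],[0,0,0.03],44],
  ],
)

```text
clock: 6.27
tcp_pos: [0.5294, 0.1787, 0.0847]
orientation: [-0.001, 0.465, 0.885, -0.0]
wrist_force: [0.1, 1.1, 2.2]
finger_gap: 0.0499
grip_force: 33.2
```

```bash
python3 -c "
from h import *
go(.5305,.1775,.083,2.204)"
```

```text
t 6.27 tcp [0.5294 0.1787 0.0847] yaw 2.174 j6 1.15 F [0.1 1.1 2.2] T [ 0.02 -0.02 -0.02] gap 0.0499 grip 33.2
shift mm [-1.6  0.2  1.7] turn [-0.001 -0.001 -0.03 ]
```

Request:
step_arm(
  moves=[
    [[0,0,-1],[0,0,0],44],
    [[0,0,-1],[0,0,0],44],
    [[0,0,-2],[0,0,0],44],
    [[0,0,-2],[0,0,0],44],
  ],
)

```text
clock: 6.6
tcp_pos: [0.5297, 0.1788, 0.0869]
orientation: [-0.0, 0.465, 0.885, -0.0]
wrist_force: [0.7, 0.1, -2.4]
finger_gap: 0.0492
grip_force: 32.6
```

```bash
python3 -c "
from h import *
go(.5305,.1775,.083,2.204)"
```

```text
t 6.60 tcp [0.5297 0.1788 0.0869] yaw 2.174 j6 1.15 F [ 0.7  0.1 -2.4] T [ 0.05  0.04 -0.05] gap 0.0492 grip 32.6
shift mm [-1.5 -0.   3.9] turn [-0.001 -0.    -0.03 ]
```

The wrist force is now just the nut's weight, so it is free. I keep drawing it straight up, slowly.

Request:
step_arm(
  moves=[
    [[0,0,-1],[0,0,0],44],
    [[0,0,-2],[0,0,0],44],
    [[0,0,-3],[0,0,0],44],
    [[0,0,-4],[0,0,0],44],
    [[0,0,-5],[0,0,0],44],
    [[0,0,-5],[0,0,0],44],
  ],
  grip_force=40,
)

```text
clock: 7.1
tcp_pos: [0.5303, 0.1788, 0.0926]
orientation: [0.0, 0.465, 0.885, 0.0]
wrist_force: [-0.4, 0.4, -1.6]
finger_gap: 0.0495
grip_force: 44.8
```

```bash
python3 -c "
from h import *
go(.5305,.1775,.083,2.204)
b=grab('side')[196:252,234:290]
cv2.imwrite('pics/a3.png',cv2.resize(np.clip(b*1.4,0,255).astype(np.uint8),None,fx=8,fy=8,interpolation=cv2.INTER_CUBIC))
"
```

```text
t 7.10 tcp [0.5303 0.1788 0.0926] yaw 2.174 j6 1.15 F [-0.4  0.4 -1.6] T [-0.03 -0.02  0.04] gap 0.0495 grip 44.8
shift mm [-1.1 -0.6  9.6] turn [ 0.    0.   -0.03]
```

View pics/a3.png

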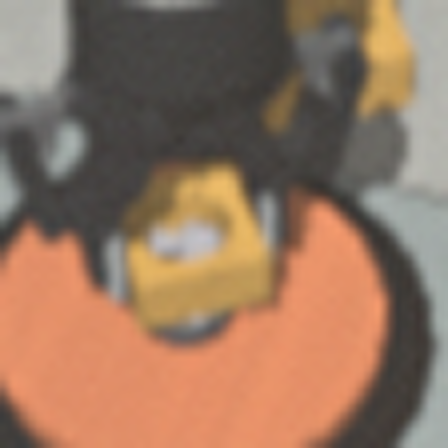

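The nut at about (200,265) is rising: the spindle end sits deeper in the bore and the boss shows below it at (190,325). I continue up.

Request:
step_arm(
  moves=[
    [[0,0,-3],[0,0,0],44],
    [[0,0,-6],[0,0,0],44],
    [[0,0,-9],[0,0,0],44],
    [[0,0,-12],[0,0,0],44],
    [[0,0,-15],[0,0,0],44],
    [[0,0,-18],[0,0,0],44],
    [[0,0,-21],[0,0,0],44],
    [[0,0,-24],[0,0,0],44],
  ],
)

```text
clock: 7.82
tcp_pos: [0.5302, 0.1788, 0.1166]
orientation: [0.0, 0.465, 0.885, 0.0]
wrist_force: [-0.5, 0.2, -2.5]
finger_gap: 0.0492
grip_force: 44.8
```

Request:
step_arm(
  moves=[
    [[0,0,-5],[0,0,0],44],
    [[0,0,-10],[0,0,0],44],
    [[0,0,-20],[0,0,0],44],
    [[0,0,-30],[0,0,0],44],
    [[0,0,-40],[0,0,0],44],
    [[0,0,-40],[0,0,0],44],
  ],
)

```text
clock: 8.32
tcp_pos: [0.5318, 0.1791, 0.1594]
orientation: [0.002, 0.465, 0.885, 0.001]
wrist_force: [1.1, -0.7, -2.6]
finger_gap: 0.0497
grip_force: 45.0
```

```bash
python3 -c "
from h import *
go(.508,-.177,.155,1.571)"
```

```text
t 8.32 tcp [0.5318 0.1791 0.1594] yaw 2.174 j6 1.15 F [ 1.1 -0.7 -2.6] T [-0.03 -0.06 -0.05] gap 0.0497 grip 45.0
shift mm [-279.8 -221.6    4. ] turn [0.005 0.001 0.603]
```

Request:
step_arm(
  moves=[
    [[-15,-12,0],[0,0,0.03],44],
    [[-45,-36,0],[0,0,0.1],44],
    [[-75,-59,0],[0,0,0.16],44],
    [[-105,-83,0],[0,0,0.23],44],
    [[-135,-107,0],[0,0,0.29],44],
    [[-165,-131,0],[0,0,0.36],44],
    [[-190,-151,0],[0,0,0.41],44],
    [[-205,-162,0],[0,0,0.44],44],
  ],
)

```text
clock: 8.98
tcp_pos: [0.5127, -0.0853, 0.1566]
orientation: [0.001, 0.649, 0.761, -0.0]
wrist_force: [0.9, 0.9, -1.6]
finger_gap: 0.0493
grip_force: 44.9
```

```bash
python3 -c "
from h import *
go(.506,-.177,.1,1.571)"
```

```text
t 8.98 tcp [ 0.5127 -0.0853  0.1566] yaw 1.728 j6 1.09 F [ 0.9  0.9 -1.6] T [0.03 0.01 0.04] gap 0.0493 grip 44.9
shift mm [-89.4 -21.   56.7] turn [0.    0.001 0.157]
```

Request:
step_arm(
  moves=[
    [[-22,-5,0],[0,0,0.04],44],
    [[-44,-10,0],[0,0,0.08],44],
    [[-66,-16,10],[0,0,0.12],44],
    [[-82,-19,22],[0,0,0.157],44],
    [[-89,-21,35],[0,0,0.157],44],
    [[-89,-21,48],[0,0,0.157],44],
    [[-89,-21,56],[0,0,0.157],44],
    [[-89,-21,56],[0,0,0.157],44],
  ],
)

```text
clock: 9.65
tcp_pos: [0.5053, -0.1726, 0.0985]
orientation: [-0.002, 0.705, 0.709, -0.001]
wrist_force: [-0.1, 1.0, -2.2]
finger_gap: 0.0492
grip_force: 44.8
```

```bash
python3 -c "
from h import *
go(.506,-.177,.01,1.571)
t=grab('top')[170:250,265:345];s=grab('side')[130:210,250:330]
cv2.imwrite('pics/a4.png',cv2.resize(np.clip(np.hstack([t,s])*1.3,0,255).astype(np.uint8),None,fx=5,fy=5,interpolation=cv2.INTER_CUBIC))
"
```

```text
t 9.65 tcp [ 0.5053 -0.1726  0.0985] yaw 1.576 j6 1.09 F [-0.1  1.  -2.2] T [ 0.02  0.02 -0.05] gap 0.0492 grip 44.8
shift mm [-4.5  0.9 88.5] turn [-0.003 -0.002  0.005]
```

View pics/a4.png

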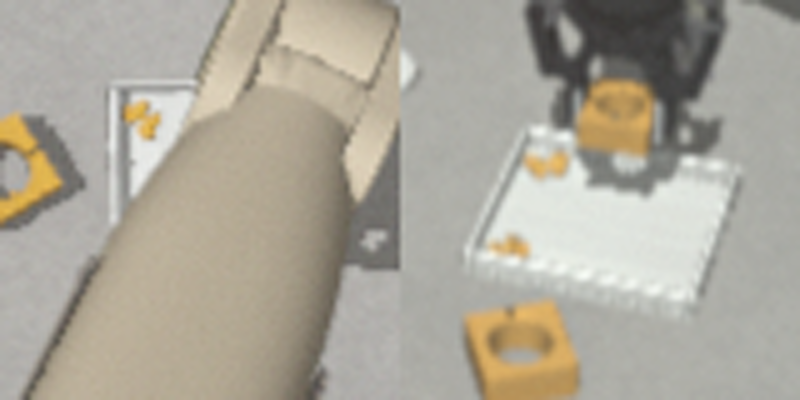

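The side crop shows the nut held upright over the tray at (615,115); both castings are untouched. I lower it, fast at first and then by feel.

Request:
step_arm(
  moves=[
    [[-4,1,15],[-0.003,-0.002,0],44],
    [[-4,1,35],[-0.003,-0.002,0],44],
    [[-4,1,55],[-0.003,-0.002,0],44],
    [[-4,1,70],[-0.003,-0.002,0],44],
    [[-4,1,80],[-0.003,-0.002,0],44],
    [[-4,1,86],[-0.003,-0.002,0],44],
    [[-4,1,88],[-0.003,-0.002,0],44],
    [[-4,1,88],[-0.003,-0.002,0],44],
  ],
)

```text
clock: 10.42
tcp_pos: [0.5081, -0.1772, 0.0126]
orientation: [0.002, 0.705, 0.709, 0.0]
wrist_force: [0.5, -0.0, -2.8]
finger_gap: 0.0492
grip_force: 44.9
```

Request:
step_arm(
  moves=[
    [[0,0,1],[0,0,0],44],
    [[0,0,2],[0,0,0],44],
    [[0,0,3],[0,0,0],44],
    [[0,0,4],[0,0,0],44],
    [[0,0,4],[0,0,0],44],
  ],
)

```text
clock: 10.83
tcp_pos: [0.5078, -0.1772, 0.0084]
orientation: [0.002, 0.705, 0.709, 0.0]
wrist_force: [-0.5, 0.5, -2.8]
finger_gap: 0.0493
grip_force: 44.9
```

```bash
python3 -c "
from h import *
go(.506,-.177,.004,1.571)"
```

```text
t 10.83 tcp [ 0.5078 -0.1772  0.0084] yaw 1.577 j6 1.08 F [-0.5  0.5 -2.8] T [ 0.   -0.08 -0.04] gap 0.0493 grip 44.9
shift mm [ 0.2 -1.8  4.4] turn [0.003 0.002 0.006]
```

Request:
step_arm(
  moves=[
    [[0,0,1],[0,0,0],44],
    [[0,0,2],[0,0,0],44],
    [[0,0,3],[0,0,0],44],
    [[0,0,3],[0,0,0],44],
  ],
)

```text
clock: 11.17
tcp_pos: [0.5076, -0.1771, 0.005]
orientation: [0.002, 0.705, 0.709, 0.0]
wrist_force: [-0.3, 0.2, -2.1]
finger_gap: 0.0493
grip_force: 44.9
```

Request:
step_arm(
  moves=[
    [[0,0,0.5],[0,0,0],44],
    [[0,0,1],[0,0,0],44],
    [[0,0,1],[0,0,0],44],
  ],
)

```text
clock: 11.42
tcp_pos: [0.5077, -0.1772, 0.0042]
orientation: [0.002, 0.705, 0.709, 0.0]
wrist_force: [0.7, -0.5, -1.8]
finger_gap: 0.0495
grip_force: 44.9
```

Request:
step_arm(
  moves=[
    [[0,0,0.5],[0,0,0],44],
    [[0,0,1],[0,0,0],44],
    [[0,0,1],[0,0,0],44],
  ],
)

```text
clock: 11.67
tcp_pos: [0.5077, -0.1772, 0.0032]
orientation: [0.002, 0.705, 0.709, 0.0]
wrist_force: [-0.6, 0.1, -2.0]
finger_gap: 0.0496
grip_force: 44.9
```

Request:
step_arm(
  moves=[
    [[0,0,0.5],[0,0,0],44],
    [[0,0,0.5],[0,0,0],44],
  ],
)

```text
clock: 11.83
tcp_pos: [0.5077, -0.1772, 0.0027]
orientation: [0.002, 0.705, 0.709, 0.0]
wrist_force: [-0.8, 0.4, -3.2]
finger_gap: 0.0494
grip_force: 44.9
```

Request:
step_arm(
  moves=[
    [[0,0,0.5],[0,0,0],44],
    [[0,0,1],[0,0,0],44],
    [[0,0,1],[0,0,0],44],
  ],
)

```text
clock: 12.08
tcp_pos: [0.5078, -0.1773, 0.0023]
orientation: [0.002, 0.705, 0.709, 0.0]
wrist_force: [-1.1, 1.0, 3.7]
finger_gap: 0.0494
grip_force: 47.7
```

Request:
step_arm(
  moves=[
    [[0,0,0.5],[0,0,0],44],
    [[0,0,0.5],[0,0,0],44],
  ],
)

```text
clock: 12.25
tcp_pos: [0.5078, -0.1773, 0.0022]
orientation: [0.002, 0.705, 0.709, 0.0]
wrist_force: [-1.8, 1.4, 8.2]
finger_gap: 0.0494
grip_force: 50.0
```

Floor contact. I back off the preload and open.

Request:
step_arm(
  moves=[
    [[0,0,-0.7],[0,0,0],44],
    [[0,0,-0.7],[0,0,0],52],
    [[0,0,-0.7],[0,0,0],56],
    [[0,0,-0.7],[0,0,0],62],
    [[0,0,-0.7],[0,0,0],70],
    [[0,0,-0.7],[0,0,0],70],
    [[0,0,-0.7],[0,0,0],70],
    [[0,0,-0.7],[0,0,0],70],
  ],
)

```text
clock: 12.92
tcp_pos: [0.5078, -0.1772, 0.0019]
orientation: [0.002, 0.705, 0.709, 0.0]
wrist_force: [0.4, -0.0, -0.7]
finger_gap: 0.0699
grip_force: 0.0
```

Request:
step_arm(
  moves=[
    [[0,0,-5],[0,0,0],70],
    [[0,0,-15],[0,0,0],70],
    [[0,0,-35],[0,0,0],70],
    [[0,0,-60],[0,0,0],70],
    [[0,0,-90],[0,0,0],70],
    [[0,0,-120],[0,0,0],70],
    [[0,0,-120],[0,0,0],70],
    [[0,0,-120],[0,0,0],70],
  ],
)

```text
clock: 13.58
tcp_pos: [0.5092, -0.1779, 0.1251]
orientation: [0.005, 0.705, 0.709, 0.001]
wrist_force: [-0.1, 0.1, -1.4]
finger_gap: 0.0701
grip_force: 0.0
```

```bash
python3 -c "
from h import *
go(.506,-.177,.004,1.571)
s=grab('side')[130:210,250:330]
cv2.imwrite('pics/a5.png',cv2.resize(s,None,fx=6,fy=6,interpolation=cv2.INTER_CUBIC))
"
```

```text
t 13.58 tcp [ 0.5092 -0.1779  0.1251] yaw 1.577 j6 1.08 F [-0.1  0.1 -1.4] T [ 0.01 -0.   -0.02] gap 0.0701 grip 0.0
shift mm [  1.5  -4.2 121.1] turn [0.008 0.005 0.006]
```

View pics/a5.png

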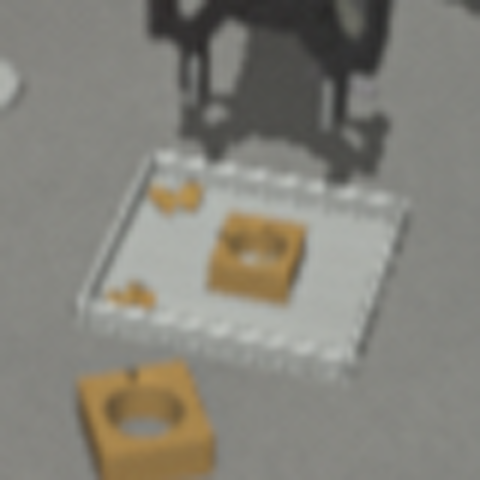

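The nut lies flat near the tray's middle at (257,258). The castings at (177,195) and (132,297) are in place and the gripper is clear.

```bash
python3 -c "
from h import *
print(env.hand_in())"
```

```text
the job is handed in; nothing more can be done
None
```

I turned the nut about 0.41 rad clockwise, drew it straight up off the spindle and set it down flat near the middle of the parts tray; the job is handed in at about 13.6 s, but `hand_in` returned no verdict.

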